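# Open the tripped kiln controller's push-latched fuse door

## Robot

A 6-joint arm with a two-finger parallel gripper is mounted at the origin on the work surface. World frame = base frame: x ahead of the robot, y to its left, z up, the work surface at z = 0. Lengths are in mm, angles in degrees, forces in N, time in s.
With the tool pointing down it reaches from about 350 to 975 mm from the base axis. Payload 7.1 kg.
Tool frame: the origin (TCP) lies on the centre line of the jaws, within the pads' length; the fingertips stand 22 mm ahead of it and the grasp point (between the pads) lies 3 mm ahead of it (env.tips_ahead is the distance from the TCP to the fingertips, in mm); z points along the fingers, y is the line along which they close (so a half turn about z gives the same grasp; the last joint's range is limited). The gripper opens to 88 mm and grips with 3 to 60 N. Pads are 20 mm wide; open, the fingers measure 115 mm over their backs; the gripper's body (75 mm by 178 mm) begins 61 mm behind the grasp point.
Start: joints at [-74.828, 24.242, 93.386, -0, 62.372, -1.089], TCP at [175.022, -599.977, 244.675] pointing down, gripper open.
Joint ranges: [-172.04, 172.04], [-51.8, 120.97], [4.93, 147.93], [-75.15, 255.16], [6.16, 154.13], [-145.62, 145.62]. Speed limits (degrees/s): [136.94, 136.94, 172.46, 180, 180, 180].

## Interface

Orientations are given as a 3x3 rotation matrix whose columns are the frame's x, y, z axes.
In Python, from workcell import env, eyes, order, models gives the robot as it stands.
- The arm moves only by the tool servo_tool, never from a script. Its argument "increments" is a list of rows, each an object of numbers: "hand": the opening, from 0 (shut) to 1 (fully open); "dx", "dy", "dz": the shift along the tool's x, y, z in cm; "ax", "ay", "az": the turn, a rotation vector about the tool's x, y, z in degrees. In form: [{"hand": .., "dx": .., "dy": .., "dz": .., "ax": .., "ay": .., "az": ..}, ...]. A call has 1 to 10 rows; each row is the pose to reach, as a shift and turn from the pose commanded when the call began, along the tool's axes at that moment; what a row does not reach only later rows make up. A row lasts 1/8 s, in which the tool goes at most 62.5 mm and 10.7 degrees, less where a joint would pass 70% of its speed; a pose out of reach is approached as far as the arm can. A call with a gripper value outside its range is refused whole. The fingers move at their own pace and stop on an object; "squeeze" is the grip in N (left out, the last holds). Time passes only in rows, so rows that repeat a pose let the fingers close. It gives the time, the measured TCP pose, the force, the opening and the grip force at its end, in the units of the state.
- env.get_state(): the state, without advancing time (a new reading comes with each control period).
- eyes.camera(name): name is "side" or "top" or "wrist"; returns (picture, depth): 384x512x3 uint8, red, green, blue; 384x512 float32, mm along the optical axis (not along the pixel's ray), 0 where there is no reading.
- eyes.get_calibration(name): a dict with "K" (3x3 intrinsics, pixels), "dist" ([k1, k2, p1, p2, k3] as OpenCV has them; the pictures are not rectified), "eye" and "orientation" of the camera in the world. Camera axes: x right, y up, looking along -z (the intrinsics and any distortion apply to the point x, -y, -z); pixel columns grow to the right and rows downward; lengths in mm; the calibration is good to about 2 mm. A picture is of the moment at which its call begins: read the wrist's pose just before it. get_calibration takes no time and is no camera call; for the wrist camera it gives the pose at the moment of the call.
- order.finish_job(): hands the job in; it is judged then, once.
Trained networks look in the newest picture that a camera, given by its name, has taken for a name from the list of things; names that differ only in an ending like _2 or _b are one class to them, and where a whole thing is asked for, a point or a joint stands for the part that bears it (a point fixed in the world has none). Each returns a list of dicts, best first, with "p" (0 to 1); they miss things now and then, are a little off and sometimes report something else, mostly with a low value. They report only what shows in the picture. A call takes as long as a camera call.
- models.find_in(thing, camera): "centre" ([x, y, z] in mm, in world coordinates, good to about 4 mm: the middle of the surface that is visible of it).
The state is a dict: "time_s": time; "joint_pos": joint angles; "joint_velocities": joint speeds; "effort": joint torques, N m; "position": TCP position; "orientation": TCP orientation; "ft_force": force on the tool from outside, world axes, zero at the start; "wrist_torque": the same for the moment, N m; "width": opening from 0.0 (shut) to 1.0 (fully open); "grasp_force": force on a finger pad.
Only numpy, scipy, OpenCV 4.12 (cv2) and the standard library are available. Lean on these libraries where they do the work, as an engineer would, in place of code of your own. Each camera call takes 0.05 s, during which the arm holds its last target. There are 200 camera calls.

## Task

The kiln controller with the red lamp needs a fuse changed, so open its fuse door: press the door in once at its orange mark and let go, draw the hand clear and watch for a couple of seconds that the door springs ajar and stays ajar by itself, then push it up and over from its underside with a fingertip until it leans fully back against its stop and stays there. Be gentle with it and do not push it shut again once it has sprung. Leave the controller with the green lamp untouched and the pots and other things on the bench where they are.

Things in the scene. Friction and masses are not known exactly. Their poses are not given: they have to be found in the camera images.
- controller: Tripped kiln controller, fixed: light grey case, red lamp, 190 deep (x) x 200 wide (y) x 85 mm high; origin: centre of its underside, on the bench. Operator's side is -x: a panel slopes from 38 mm high at x=-95 to 85 at x=-10; behind it the top is flat. Fuse door flush in the top: x=+5 (free edge) to +85 mm (hinge), y=-50 to +50. Lamp, 28 mm wide, 30 mm above the top at x=+60, y=+76.
- fuse_door_press (a point): Centre of the orange disc, 18 mm across, on the outer face of the fuse door, 24 mm from its free edge, above the latch; it moves with the door. When the door is shut the point is 85 mm above the bench.
- fuse_door_edge (a point): Middle of the fuse door's free edge, half-way through its thickness; moves with the door, 80 mm from the hinge axis. Once sprung it stands about 50 mm above the case's top and swings with 1 to 3 N here, best along its arc. On the door's underside, 20 mm in from this edge, a white latch tongue 8 mm wide stands out 26 mm.
- fuse_door_hinge (a point): Middle of the fuse door's hinge axis, which runs along the controller's y, 83.5 mm above the bench at the controller's x = +85 mm; fixed.
- fuse_door (a joint): Angle of the fuse door (dark grey, 80 x 100 x 4 mm, 60 g), rad: 0 latched flush, below 0 pressed in, growing as the free edge rises and swings over away from the operator; 1.75 is the stop, past upright. Push-push latch: at the mark it gives at 5 to 9 N, clicks over 5 mm down, bottoms at 9 mm; let go, it springs to 0.65-0.8. Pressed down again it latches shut. A stiff hinge holds it where left.
- controller_ok: The second kiln controller, the same but with a green lamp; not to be touched. Same size, origin and axes as the first.
- other_door (a joint): Angle of the second controller's fuse door, rad: 0 latched shut; it is to stay shut.
- tea_cup_mid (a point): Unglazed cup, 56 mm across, 58 mm high, between the two controllers; the point is half-way up.
- bisque_bowl_mid (a point): Unglazed bowl, 110 mm across, 55 mm high, on the left; the point is half-way up.
- beaker_mid (a point): Unglazed straight beaker, 82 mm across, 85 mm high, on the right; the point is half-way up.
- pink_bowl_mid (a point): Dull pink glazed tea bowl, 90 mm across, 46 mm high, behind the controllers; the point is half-way up.
- glaze_jar_mid (a point): Blue-green jar with a white lid, 60 mm across, 74 mm high, on the right; the point is half-way up.
- fuse_carton_mid (a point): Small cardboard carton of spare fuses, 45 x 75 x 28 mm, behind the controllers; the point is half-way up.
- brush_grip (a point): Glazing brush, 190 mm long, lying behind the controllers on the left; the point is on its handle.

How it is judged:
By the outcome, as a careful person would: the job done as asked, in the order asked, and still so for the second after the job is handed in, with the robot touching nothing.
It also fails if it takes over 48 s, if anything falls off the work surface, if the arm or the gripper's body presses on something with over 40 N, if the wrist force passes 120 N, or if a joint passes its speed limit or range.

## Working session

There is one attempt and no reset: what is moved stays moved. The work goes in short steps, Python scripts to look and compute and a tool call to move; the robot and the scene stay as the last step left them, time stands still between calls to the robot, and variables do not carry over. Pictures are saved under pics/ and viewed, at most 10 in all, crops included, and the job is handed in when it is done.

Besides the shell and the picture viewer there is one more tool, called by a JSON object that holds its "method" and its "body". servo_tool: Moves the arm, as the interface text tells. Its arguments: {"type":"object","properties":{"increments":{"type":"array"},"squeeze":{"type":"number"}},"required":["increments"]}

```bash
mkdir -p pics; ls; cat > h.py <<'E'
import numpy as np, cv2
from workcell import env, eyes, order, models
def deproj(cam,u,v,d):
    c=eyes.get_calibration(cam);K=np.array(c["K"],float);D=np.array(c["dist"],float)
    p=cv2.undistortPoints(np.array([[[u,v]]],float),K,D)[0,0]
    return np.array(c["eye"])+np.array(c["orientation"])@np.array([p[0]*d,-p[1]*d,-d])
def save(cam,n):
    im,d=eyes.camera(cam); cv2.imwrite(f"pics/{n}.png",im[:,:,::-1]); np.save(f"pics/{n}.npy",d); return im,d
E
python3 - <<'E'
from h import *
a,_=save("top","top0");b,_=save("side","side0")
print(eyes.get_calibration("top"));print(eyes.get_calibration("side"))
cv2.imwrite("pics/both.png",cv2.resize(np.vstack([a,b])[:,:,::-1],None,fx=.78,fy=.78))
for n in ["controller","controller_ok","fuse_door_press","fuse_door_edge"]:
  for c in ["top","side"]:
    print(n,c,[(np.round(r["centre"]),round(r["p"],2)) for r in models.find_in(n,c)][:3])
print(env.get_state())
E
```

```text
pics
{'K': array([[443.69746477,   0.        , 256.32734886],
       [  0.        , 443.69746477, 193.70406164],
       [  0.        ,   0.        ,   1.        ]]), 'dist': array([-0.12942683,  0.        ,  0.        ,  0.        ,  0.        ]), 'eye': array([ 324.87702298,   -7.02398677, 1491.95518118]), 'orientation': array([[-0.01695769,  0.98085978, -0.19397561],
       [-0.99962004, -0.02084796, -0.01803155],
       [-0.02173042,  0.19359614,  0.98084062]])}
{'K': array([[421.54494857,   0.        , 256.30554105],
       [  0.        , 421.54494857, 196.68331699],
       [  0.        ,   0.        ,   1.        ]]), 'dist': array([-0.04003583,  0.        ,  0.        ,  0.        ,  0.        ]), 'eye': array([ -90.89786411, 1063.86155193,  985.37969925]), 'orientation': array([[-0.83589102,  0.31940509, -0.44639287],
       [-0.54889458, -0.48784457,  0.67876536],
       [-0.00096922,  0.81239649,  0.58310462]])}
controller top [(array([ 427., -506.,   41.]), 0.62), (array([ 474., -234.,   81.]), 0.59)]
controller side [(array([ 459., -192.,   72.]), 0.57)]
controller_ok top 
[... 521 characters left out ...]
4e+01, -1.08774311e+00]), 'joint_velocities': array([-0.04056778, -0.02882444, -0.07911048,  0.06446857, -0.05822419,
       -0.0712145 ]), 'effort': array([-2.38186240e-04, -5.44141173e+01, -2.73815078e+01,  6.43689581e-02,
        1.77111413e-02, -2.66977617e-05]), 'position': array([ 175.02923505, -599.94003737,  244.63615335]), 'orientation': array([[ 9.59996780e-01,  2.80011039e-01, -2.28474536e-05],
       [ 2.80011040e-01, -9.59996775e-01,  9.32478785e-05],
       [ 4.17695352e-06, -9.59152024e-05, -9.99999995e-01]]), 'ft_force': array([0.42550697, 0.08452876, 0.58674215]), 'wrist_torque': array([-0.00463402,  0.02327594, -0.04438867]), 'grasp_force': 0.0, 'width': 0.9992129323282742}
```

View pics/both.png

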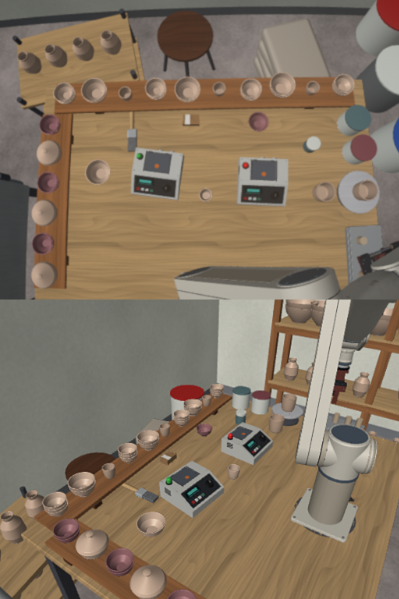

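The top picture (left half-scale) shows the red-lamp controller at about (337,232) full-res, with an orange mark near (338,222). The green one is at about (201,222), and the cup is between them at (263,249). Next I'll measure the disc and the yaw precisely.

```bash
python3 - <<'E'
from h import *
im=cv2.imread("pics/top0.png");d=np.load("pics/top0.npy")
hsv=cv2.cvtColor(im,cv2.COLOR_BGR2HSV)
m=np.zeros(im.shape[:2],bool);m[195:270,295:375]=1
def blob(lo,hi,s,v):
    k=m&(hsv[...,0]>=lo)&(hsv[...,0]<=hi)&(hsv[...,1]>s)&(hsv[...,2]>v)
    n,l,st,c=cv2.connectedComponentsWithStats(k.astype(np.uint8))
    for i in range(1,n):
        if st[i,4]>8:
            mm=np.median(d[l==i]);u,v_=c[i];print(c[i].round(1),st[i,4],mm.round(0),deproj("top",u,v_,mm).round(1))
print("orange");blob(5,18,150,120);print("red");blob(0,4,150,90)
# height-85 top mask: points with z 80..90 
c=eyes.get_calibration("top")
v,u=np.nonzero(m&(d>0))
p=cv2.undistortPoints(np.stack([u,v],1)[:,None].astype(float),c["K"],c["dist"])[:,0];dd=d[v,u]
P=c["eye"]+np.stack([p[:,0]*dd,-p[:,1]*dd,-dd],1)@c["orientation"].T
s=P[(P[:,2]>79)&(P[:,2]<91)]
r=cv2.minAreaRect(s[:,:2].astype(np.float32));print("top rect",r,np.median(s[:,2]))
s=P[(P[:,2]>30)]
print("case",cv2.minAreaRect(s[:,:2].astype(np.float32)))
cv2.imwrite("pics/crop.png",cv2.resize(im[180:280,270:390],None,fx=5,fy=5,interpolation=cv2.INTER_CUBIC))
for n in ["tea_cup_mid","beaker_mid","pink_bowl_mid","glaze_jar_mid","fuse_carton_mid"]:
    print(n,[(np.round(r["centre"]),round(r["p"],2)) for r in models.find_in(n,"top")][:2])
E
```

```text
orange
[337.8 222.8] 17 1408.0 [ 502.7 -239.4   86.9]
red
[314.5 211.5] 32 1392.0 [ 536.9 -163.7  111.6]
[314.4 253.9] 11 1421.0 [ 407.3 -164.    57. ]
top rect ((489.51434326171875, -239.89010620117188), (201.4693603515625, 161.17025756835938), 85.7852783203125) 85.0589774929424
case ((478.8646240234375, -239.05612182617188), (201.9540557861328, 202.60845947265625), 86.67084503173828)
tea_cup_mid [(array([430.,  -1.,  17.]), 0.53)]
beaker_mid [(array([ 426., -508.,   39.]), 0.81), (array([515., 201.,  89.]), 0.56)]
pink_bowl_mid [(array([ 744., -237.,   20.]), 0.87)]
glaze_jar_mid [(array([ 632., -460.,   75.]), 0.59)]
fuse_carton_mid [(array([757.,  57.,  28.]), 0.62)]
```

View pics/crop.png

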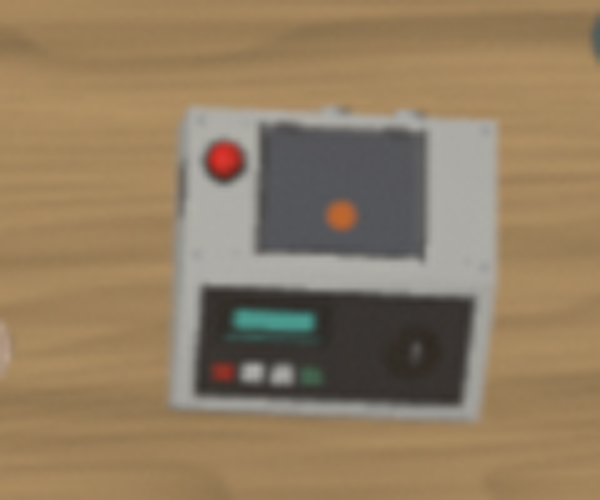

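The crop shows the door with its orange disc at (341,215) and the lamp at (224,160). The yaw is about -3.5°. The heights agree: top 85.1, disc 86.9. I'll move above the disc with the hand shut.

{"method": "servo_tool", "body": {"increments": [{"hand": 0, "dx": 2, "dy": -1.2, "az": 2}, {"hand": 0, "dx": 6, "dy": -3.7, "az": 4}, {"hand": 0, "dx": 11, "dy": -6.7, "az": 6}, {"hand": 0, "dx": 16, "dy": -9.8, "az": 8}, {"hand": 0, "dx": 21, "dy": -12.9, "az": 11}, {"hand": 0, "dx": 26, "dy": -15.9, "az": 13}, {"hand": 0, "dx": 31, "dy": -19, "az": 15}, {"hand": 0, "dx": 36, "dy": -22, "az": 17}, {"hand": 0, "dx": 39.5, "dy": -24.2, "az": 19}, {"hand": 0, "dx": 41.5, "dy": -25.4, "az": 19.8}]}}

```text
schema error: expected keys hand, dx, dy, dz, ax, ay, az
```

{"method": "servo_tool", "body": {"increments": [{"hand": 0, "dz": 1}, {"hand": 0, "dz": 3}, {"hand": 0, "dz": 5}, {"hand": 0, "dz": 6.5}, {"hand": 0, "dz": 7}, {"hand": 0, "dz": 7}]}}

```text
schema error: expected keys hand, dx, dy, dz, ax, ay, az
```

```bash
python3 - <<'E'
from h import *
s=env.get_state();print(s["position"],s["orientation"],s["ft_force"],s["joint_pos"],s["width"],s["time_s"])
im,d=save("wrist","w0")
c=eyes.get_calibration("wrist");print(c["eye"],c["orientation"])
hsv=cv2.cvtColor(im[:,:,::-1].copy(),cv2.COLOR_BGR2HSV)
k=((hsv[...,0]>=5)&(hsv[...,0]<=18)&(hsv[...,1]>170)&(hsv[...,2]>120)).astype(np.uint8)
n,l,st,ce=cv2.connectedComponentsWithStats(k)
for i in range(1,n):
    if st[i,4]>60: 
        mm=np.median(d[l==i]);print(ce[i],st[i],mm,deproj("wrist",*ce[i],mm))
for n in ["fuse_door_press","fuse_door_edge"]: print(n,[(np.round(r["centre"],1),round(r["p"],2)) for r in models.find_in(n,"wrist")][:3])
E
```

```text
[ 175.0184926  -599.96315098  244.68592303] [[ 9.59990425e-01  2.80032824e-01 -1.69148806e-05]
 [ 2.80032824e-01 -9.59990426e-01 -1.04314725e-05]
 [-1.91592781e-05  5.27739197e-06 -1.00000000e+00]] [0.46236216 0.02942943 0.71521979] [-7.48277495e+01  2.42396814e+01  9.33882433e+01 -1.23230965e-03
  6.23717521e+01 -1.08934185e+00] 0.9987787713038035 0.75
[ 238.55585278 -581.57429196  384.68710309] [[ 2.79609515e-01  9.31611256e-01  2.32204623e-01]
 [-9.60113720e-01  2.71410742e-01  6.72149792e-02]
 [-4.04597827e-04 -2.41736792e-01  9.70341775e-01]]
fuse_door_press []
fuse_door_edge []
```

View pics/w0.png

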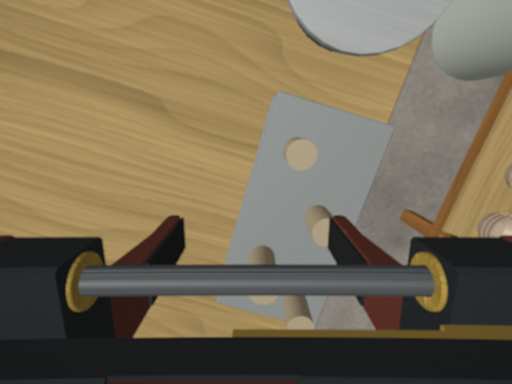

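Every row needs all the keys, so the arm hasn't moved. The wrist view shows the open fingers and a grey plate below the start pose. I'll send the moves again.

{"method": "servo_tool", "body": {"increments": [{"hand": 0, "dx": 2, "dy": -1.2, "dz": 0, "ax": 0, "ay": 0, "az": 2}, {"hand": 0, "dx": 6, "dy": -3.7, "dz": 0, "ax": 0, "ay": 0, "az": 4}, {"hand": 0, "dx": 11, "dy": -6.7, "dz": 0, "ax": 0, "ay": 0, "az": 6}, {"hand": 0, "dx": 16, "dy": -9.8, "dz": 0, "ax": 0, "ay": 0, "az": 8}, {"hand": 0, "dx": 21, "dy": -12.9, "dz": 0, "ax": 0, "ay": 0, "az": 11}, {"hand": 0, "dx": 26, "dy": -15.9, "dz": 0, "ax": 0, "ay": 0, "az": 13}, {"hand": 0, "dx": 31, "dy": -19, "dz": 0, "ax": 0, "ay": 0, "az": 15}, {"hand": 0, "dx": 36, "dy": -22, "dz": 0, "ax": 0, "ay": 0, "az": 17}, {"hand": 0, "dx": 39.5, "dy": -24.2, "dz": 0, "ax": 0, "ay": 0, "az": 19}, {"hand": 0, "dx": 41.5, "dy": -25.4, "dz": 0, "ax": 0, "ay": 0, "az": 19.8}]}}

```text
time_s: 2.15
position: [503.6, -238.2, 244.8]
orientation: [[0.998, -0.06, 0.0], [-0.06, -0.998, -0.0], [0.0, 0.0, -1.0]]
ft_force: [-0.2, 0.4, 0.2]
width: 0.004
grasp_force: 0.0
```

{"method": "servo_tool", "body": {"increments": [{"hand": 0, "dx": 0, "dy": 0, "dz": 1, "ax": 0, "ay": 0, "az": 0}, {"hand": 0, "dx": 0, "dy": 0, "dz": 3, "ax": 0, "ay": 0, "az": 0}, {"hand": 0, "dx": 0, "dy": 0, "dz": 5, "ax": 0, "ay": 0, "az": 0}, {"hand": 0, "dx": 0, "dy": 0, "dz": 6.5, "ax": 0, "ay": 0, "az": 0}, {"hand": 0, "dx": 0, "dy": 0, "dz": 7, "ax": 0, "ay": 0, "az": 0}, {"hand": 0, "dx": 0, "dy": 0, "dz": 7, "ax": 0, "ay": 0, "az": 0}]}}

```text
time_s: 2.9
position: [502.1, -240.2, 174.5]
orientation: [[0.998, -0.062, -0.0], [-0.062, -0.998, 0.0], [-0.0, -0.0, -1.0]]
ft_force: [0.1, -0.1, 0.1]
width: 0.005
grasp_force: 0.0
```

```bash
cat > look.py <<'E'
from h import *
import sys
n=sys.argv[1]
s=env.get_state();print(s["position"].round(1),s["orientation"].round(3).tolist(),s["ft_force"],s["joint_pos"].round(1),s["width"],s["time_s"])
im,d=save("wrist",n)
hsv=cv2.cvtColor(im[:,:,::-1].copy(),cv2.COLOR_BGR2HSV)
k=((hsv[...,0]>=5)&(hsv[...,0]<=18)&(hsv[...,1]>170)&(hsv[...,2]>120)).astype(np.uint8)
N,l,st,ce=cv2.connectedComponentsWithStats(k)
for i in range(1,N):
    if st[i,4]>60: 
        mm=np.median(d[l==i]);print(ce[i].round(),st[i],mm,deproj("wrist",*ce[i],mm).round(1))
for t in ["fuse_door_press","fuse_door_edge"]: print(t,[(np.round(r["centre"],1),round(r["p"],2)) for r in models.find_in(t,"wrist")][:3])
E
python3 look.py w1
```

```text
[ 502.1 -240.2  174.5] [[0.998, -0.062, -0.0], [-0.062, -0.998, 0.0], [-0.0, -0.0, -1.0]] [ 0.11128884 -0.07166182  0.09646406] [-26.8  23.9 105.   -0.   51.1  66.8] 0.005035432398889415 2.9
[256. 201.] [246 191  21  20 314] 236.95648 [ 504.5 -240.1   86.7]
fuse_door_press [(array([ 523.5, -239.3,   86.8]), 0.75)]
fuse_door_edge [(array([ 521.3, -243.3,   89.4]), 0.61)]
```

View pics/w1.png

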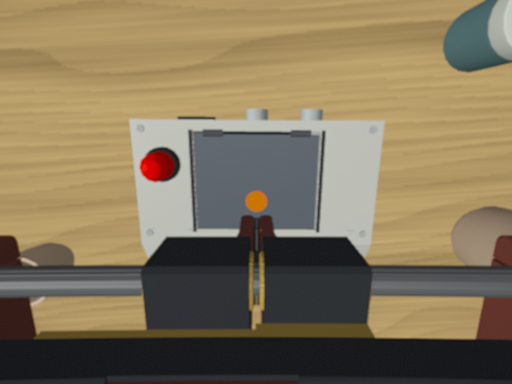

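The disc is at (256,201), straight ahead of the shut fingertips, and the door edges line up with the image. That puts it at about x=503.5, y=-240. I'll descend to just above it.

{"method": "servo_tool", "body": {"increments": [{"hand": 0, "dx": 0.15, "dy": 0, "dz": 2, "ax": 0, "ay": 0, "az": 0}, {"hand": 0, "dx": 0.15, "dy": 0, "dz": 4.5, "ax": 0, "ay": 0, "az": 0}, {"hand": 0, "dx": 0.15, "dy": 0, "dz": 6, "ax": 0, "ay": 0, "az": 0}, {"hand": 0, "dx": 0.15, "dy": 0, "dz": 6.5, "ax": 0, "ay": 0, "az": 0}, {"hand": 0, "dx": 0.15, "dy": 0, "dz": 6.5, "ax": 0, "ay": 0, "az": 0}]}}

```text
time_s: 3.68
position: [504.0, -240.1, 109.9]
orientation: [[0.998, -0.062, 0.0], [-0.062, -0.998, -0.0], [0.0, 0.0, -1.0]]
ft_force: [-0.6, -0.2, 1.1]
width: 0.005
grasp_force: 0.0
```

{"method": "servo_tool", "body": {"increments": [{"hand": 0, "dx": 0, "dy": 0, "dz": 0.1, "ax": 0, "ay": 0, "az": 0}, {"hand": 0, "dx": 0, "dy": 0, "dz": 0.2, "ax": 0, "ay": 0, "az": 0}, {"hand": 0, "dx": 0, "dy": 0, "dz": 0.3, "ax": 0, "ay": 0, "az": 0}, {"hand": 0, "dx": 0, "dy": 0, "dz": 0.4, "ax": 0, "ay": 0, "az": 0}, {"hand": 0, "dx": 0, "dy": 0, "dz": 0.4, "ax": 0, "ay": 0, "az": 0}]}}

```text
time_s: 4.3
position: [504.1, -240.3, 106.2]
orientation: [[0.998, -0.062, 0.001], [-0.062, -0.998, -0.0], [0.001, 0.0, -1.0]]
ft_force: [-0.3, -0.1, 4.6]
width: 0.004
grasp_force: 2.3
```

{"method": "servo_tool", "body": {"increments": [{"hand": 0, "dx": 0, "dy": 0, "dz": 0.15, "ax": 0, "ay": 0, "az": 0}, {"hand": 0, "dx": 0, "dy": 0, "dz": 0.3, "ax": 0, "ay": 0, "az": 0}, {"hand": 0, "dx": 0, "dy": 0, "dz": 0.45, "ax": 0, "ay": 0, "az": 0}, {"hand": 0, "dx": 0, "dy": 0, "dz": 0.6, "ax": 0, "ay": 0, "az": 0}, {"hand": 0, "dx": 0, "dy": 0, "dz": 0.6, "ax": 0, "ay": 0, "az": 0}]}}

```text
time_s: 4.92
position: [504.4, -240.3, 100.3]
orientation: [[0.998, -0.062, 0.001], [-0.062, -0.998, -0.001], [0.001, 0.001, -1.0]]
ft_force: [-0.9, 0.7, 6.1]
width: 0.004
grasp_force: 2.8
```

{"method": "servo_tool", "body": {"increments": [{"hand": 0, "dx": 0, "dy": 0, "dz": 0.1, "ax": 0, "ay": 0, "az": 0}, {"hand": 0, "dx": 0, "dy": 0, "dz": 0.1, "ax": 0, "ay": 0, "az": 0}, {"hand": 0, "dx": 0, "dy": 0, "dz": -1.5, "ax": 0, "ay": 0, "az": 0}, {"hand": 0, "dx": 0, "dy": 0, "dz": -5, "ax": 0, "ay": 0, "az": 0}, {"hand": 0, "dx": 0, "dy": 0, "dz": -10, "ax": 0, "ay": 0, "az": 0}, {"hand": 0, "dx": 0, "dy": 0, "dz": -14, "ax": 0, "ay": 0, "az": 0}, {"hand": 0, "dx": -4, "dy": 0, "dz": -15, "ax": 0, "ay": 0, "az": 0}, {"hand": 0, "dx": -8, "dy": 0, "dz": -15, "ax": 0, "ay": 0, "az": 0}, {"hand": 0, "dx": -10, "dy": 0, "dz": -15, "ax": 0, "ay": 0, "az": 0}, {"hand": 0, "dx": -10, "dy": 0, "dz": -15, "ax": 0, "ay": 0, "az": 0}]}}

```text
time_s: 6.18
position: [403.5, -233.9, 250.1]
orientation: [[0.998, -0.063, 0.0], [-0.063, -0.998, -0.0], [0.0, 0.0, -1.0]]
ft_force: [0.7, -0.5, -0.1]
width: 0.004
grasp_force: 0.0
```

```bash
python3 look.py w2
```

```text
[ 403.5 -233.9  250.1] [[0.998, -0.063, 0.0], [-0.063, -0.998, -0.0], [0.0, 0.0, -1.0]] [ 0.7001643  -0.47971311 -0.11683407] [-31.6  10.4 112.6   0.   57.   62. ] 0.003978754671584095 6.175
[256.  73.] [247  66  19  16 236] 258.11758 [ 513.4 -240.8  113.6]
fuse_door_press [(array([ 524.3, -238.6,  108.9]), 0.8)]
fuse_door_edge [(array([ 520.2, -243.6,  110.4]), 0.87)]
```

View pics/w2.png

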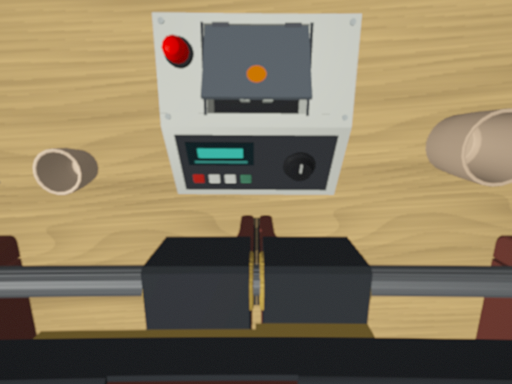

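The door has sprung ajar: the disc is now at (256,73), about 114 mm high, with a dark gap below the free edge. I'll hold clear for over 2 s, pitching the tool forward in that time, and then look again.

{"method": "servo_tool", "body": {"increments": [{"hand": 0, "dx": 0, "dy": 0, "dz": 0, "ax": 0, "ay": 0, "az": 0}, {"hand": 0, "dx": 0, "dy": 0, "dz": 0, "ax": 0, "ay": 0, "az": 0}, {"hand": 0, "dx": 0, "dy": 0, "dz": 0, "ax": 0, "ay": 0, "az": 0}, {"hand": 0, "dx": 0, "dy": 0, "dz": 0, "ax": 0, "ay": 0, "az": 0}, {"hand": 0, "dx": 0, "dy": 0, "dz": 0, "ax": 0, "ay": 0, "az": 0}, {"hand": 0, "dx": 0, "dy": 0, "dz": 0, "ax": 0, "ay": 0, "az": 0}, {"hand": 0, "dx": 0, "dy": 0, "dz": 0, "ax": 0, "ay": 0, "az": 0}, {"hand": 0, "dx": 0, "dy": 0, "dz": 0, "ax": 0, "ay": 0, "az": 0}, {"hand": 0, "dx": 0, "dy": 0, "dz": 0, "ax": 0, "ay": 0, "az": 0}, {"hand": 0, "dx": 0, "dy": 0, "dz": 0, "ax": 0, "ay": 0, "az": 0}]}}

```text
time_s: 7.58
position: [404.0, -233.9, 249.7]
orientation: [[0.998, -0.062, -0.0], [-0.062, -0.998, -0.0], [-0.0, 0.0, -1.0]]
ft_force: [0.5, -0.5, 0.3]
width: 0.009
grasp_force: 0.0
```

```bash
python3 look.py w3
```

```text
[ 404.  -233.9  249.7] [[0.998, -0.062, -0.0], [-0.062, -0.998, -0.0], [-0.0, 0.0, -1.0]] [ 0.46335679 -0.45567158  0.3006353 ] [-31.5  10.4 112.5  -0.   57.   62. ] 0.008658289893123903 7.575
[256.  67.] [247  60  20  14 217] 249.91849 [ 517.  -240.9  120.4]
fuse_door_press [(array([ 525.1, -236.7,  117.1]), 0.72)]
fuse_door_edge [(array([ 519. , -240.9,  115.6]), 0.78)]
```

{"method": "servo_tool", "body": {"increments": [{"hand": 0, "dx": -1, "dy": 0, "dz": 0, "ax": 0, "ay": 8, "az": 0}, {"hand": 0, "dx": -2, "dy": 0, "dz": 0, "ax": 0, "ay": 16, "az": 0}, {"hand": 0, "dx": -3, "dy": 0, "dz": 0, "ax": 0, "ay": 24, "az": 0}, {"hand": 0, "dx": -4, "dy": 0, "dz": 0, "ax": 0, "ay": 32, "az": 0}, {"hand": 0, "dx": -4, "dy": 0, "dz": 0, "ax": 0, "ay": 40, "az": 0}, {"hand": 0, "dx": -4, "dy": 0, "dz": 0, "ax": 0, "ay": 48, "az": 0}, {"hand": 0, "dx": -4, "dy": 0, "dz": 0, "ax": 0, "ay": 56, "az": 0}, {"hand": 0, "dx": -4, "dy": 0, "dz": 0, "ax": 0, "ay": 64, "az": 0}, {"hand": 0, "dx": -4, "dy": 0, "dz": 0, "ax": 0, "ay": 70, "az": 0}, {"hand": 0, "dx": -4, "dy": 0, "dz": 0, "ax": 0, "ay": 70, "az": 0}]}}

```text
time_s: 8.98
position: [363.9, -232.7, 250.4]
orientation: [[0.337, -0.065, 0.939], [-0.018, -0.998, -0.062], [0.941, 0.004, -0.337]]
ft_force: [0.1, 1.0, -1.0]
width: 0.007
grasp_force: 0.0
```

```bash
python3 look.py w4; python3 - <<'E'
from h import *
im,d=save("side","side4")
cv2.imwrite("pics/s4c.png",cv2.resize(cv2.imread("pics/side4.png")[120:300,230:470],None,fx=3,fy=3))
E
```

```text
[ 363.9 -232.7  250.4] [[0.337, -0.065, 0.939], [-0.018, -0.998, -0.062], [0.941, 0.004, -0.337]] [ 0.10598686  0.96190534 -1.03091053] [-69.3  21.1 146.2 109.7  65.5 -77.6] 0.007352216179740574 8.975
fuse_door_press [(array([ 528.7, -211.4,  111.7]), 0.7)]
fuse_door_edge [(array([ 525.2, -215.8,  113.7]), 0.44)]
```

View pics/s4c.png

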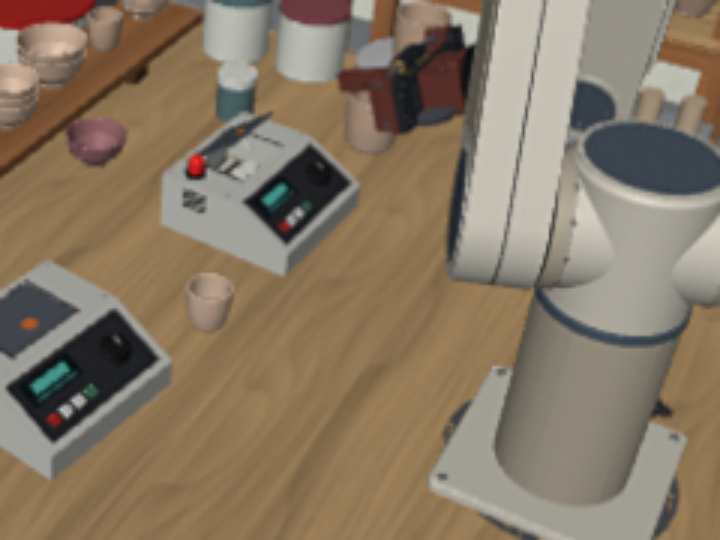

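The side crop shows the red controller's door standing ajar at about (235,135), unchanged after more than 2.5 s. The disc is steady at 120 mm high, so θ≈0.68. The hand is clear, and the green controller and cup are undisturbed. Next I'll approach low in front of the door, 24 mm off centre to avoid the tongue.

{"method": "servo_tool", "body": {"increments": [{"hand": 0, "dx": -0.6, "dy": 0.3, "dz": 1.5, "ax": 0, "ay": 0, "az": 0}, {"hand": 0, "dx": -1.2, "dy": 0.7, "dz": 3, "ax": 0, "ay": 0, "az": 0}, {"hand": 0, "dx": -2, "dy": 1.2, "dz": 5, "ax": 0, "ay": 0, "az": 0}, {"hand": 0, "dx": -2.8, "dy": 1.6, "dz": 7, "ax": 0, "ay": 0, "az": 0}, {"hand": 0, "dx": -3.5, "dy": 2.1, "dz": 9, "ax": 0, "ay": 0, "az": 0}, {"hand": 0, "dx": -3.9, "dy": 2.3, "dz": 9.9, "ax": 0, "ay": 0, "az": 0}, {"hand": 0, "dx": -3.9, "dy": 2.3, "dz": 9.9, "ax": 0, "ay": 0, "az": 0}]}}

```text
time_s: 10.05
position: [442.9, -259.0, 180.1]
orientation: [[0.341, -0.06, 0.938], [-0.02, -0.998, -0.056], [0.94, 0.001, -0.341]]
ft_force: [0.1, 0.3, 0.3]
width: 0.004
grasp_force: 0.0
```

```bash
python3 -c "
from h import *
s=env.get_state();print(s['joint_pos'].round(1),s['position'],s['orientation'].round(3))"
```

```text
[-56.8  36.  138.8 125.   67.  -85.5] [ 442.92587727 -259.01019797  180.06759435] [[ 0.341 -0.06   0.938]
 [-0.02  -0.998 -0.056]
 [ 0.94   0.001 -0.341]]
```

{"method": "servo_tool", "body": {"increments": [{"hand": 0, "dx": -1, "dy": 0, "dz": 0.3, "ax": 0, "ay": 0, "az": 0}, {"hand": 0, "dx": -2, "dy": 0, "dz": 0.6, "ax": 0, "ay": 0, "az": 0}, {"hand": 0, "dx": -3.2, "dy": 0.1, "dz": 1, "ax": 0, "ay": 0, "az": 0}, {"hand": 0, "dx": -4.4, "dy": 0.1, "dz": 1.4, "ax": 0, "ay": 0, "az": 0}, {"hand": 0, "dx": -5.6, "dy": 0.1, "dz": 1.8, "ax": 0, "ay": 0, "az": 0}, {"hand": 0, "dx": -6.4, "dy": 0.1, "dz": 2, "ax": 0, "ay": 0, "az": 0}, {"hand": 0, "dx": -6.4, "dy": 0.1, "dz": 2, "ax": 0, "ay": 0, "az": 0}]}}

```text
time_s: 10.92
position: [438.6, -259.9, 111.3]
orientation: [[0.342, -0.062, 0.938], [-0.023, -0.998, -0.058], [0.939, -0.002, -0.343]]
ft_force: [0.5, -1.0, 0.2]
width: 0.002
grasp_force: 0.0
```

```bash
python3 look.py w5;  python3 -c "
from h import *
im,d=save('side','side5')
a=cv2.resize(cv2.imread('pics/side5.png')[130:230,270:430],None,fx=4,fy=4)
b=cv2.resize(cv2.imread('pics/w5.png'),None,fx=.7,fy=.7)
o=np.zeros((a.shape[0]+b.shape[0]-70,640,3),np.uint8);o[:400]=a;o[400:,:358]=b[:199];cv2.imwrite('pics/c5.png',o[:600])"
```

```text
[ 438.6 -259.9  111.3] [[0.342, -0.062, 0.938], [-0.023, -0.998, -0.058], [0.939, -0.002, -0.343]] [ 0.53007533 -1.03889889  0.19947134] [-57.5  48.7 137.2 127.6  73.5 -94.9] 0.0020642502456951766 10.925
fuse_door_press [(array([ 502.4, -238. ,  126.6]), 0.95)]
fuse_door_edge [(array([ 499.9, -241.2,  127.4]), 0.79)]
```

View pics/c5.png

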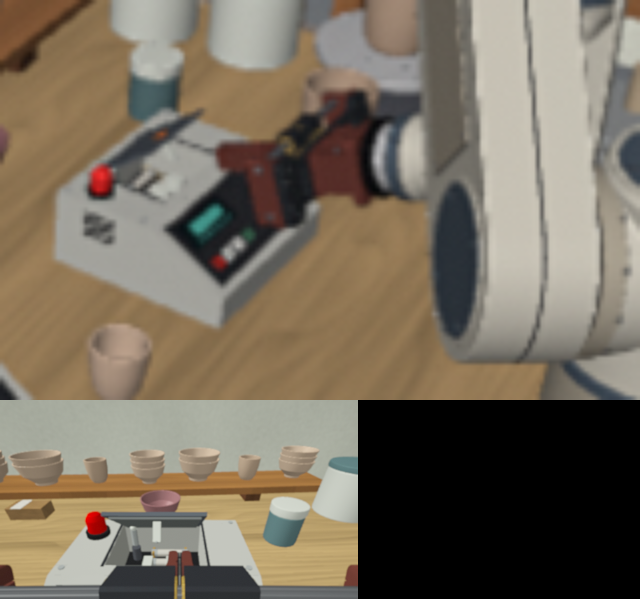

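The side crop shows the fingertip at (222,155), in front of and below the door edge at (200,115). The wrist strip shows the tip to the right of the tongue. I'll go forward under the door.

{"method": "servo_tool", "body": {"increments": [{"hand": 0, "dx": 0.3, "dy": 0, "dz": 0.8, "ax": 0, "ay": 0, "az": 0}, {"hand": 0, "dx": 0.6, "dy": 0, "dz": 1.6, "ax": 0, "ay": 0, "az": 0}, {"hand": 0, "dx": 0.9, "dy": 0, "dz": 2.4, "ax": 0, "ay": 0, "az": 0}, {"hand": 0, "dx": 1.2, "dy": 0, "dz": 3.2, "ax": 0, "ay": 0, "az": 0}, {"hand": 0, "dx": 1.5, "dy": 0, "dz": 4.2, "ax": 0, "ay": 0, "az": 0}, {"hand": 0, "dx": 1.5, "dy": 0, "dz": 4.2, "ax": 0, "ay": 0, "az": 0}]}}

```text
time_s: 11.88
position: [484.4, -262.6, 112.0]
orientation: [[0.341, -0.06, 0.938], [-0.02, -0.998, -0.057], [0.94, 0.001, -0.341]]
ft_force: [0.7, 0.6, -0.1]
width: 0.006
grasp_force: 0.0
```

```bash
cat > arc.py <<'E'
from h import *
s=env.get_state();R=s["orientation"];p=s["position"];a=np.deg2rad(-3.5)
xc=np.array([np.cos(a),np.sin(a),0]);yc=np.array([-np.sin(a),np.cos(a),0]);z=np.array([0,0,1.])
H=np.array([504,-240.2,83.5])+56*xc
c=p+22*R[:,2]+10*R[:,0]
q=[(c-H)@xc,(c-H)@yc,c[2]-83.5];print("corner local to hinge",np.round(q,1),s["ft_force"].round(2),s["joint_pos"].round(1),s["time_s"])
th0=np.arctan2(q[2],-q[0]);print("theta of corner",th0,np.hypot(q[0],q[2]))
for th in [.6,.68,.75,.85,.95,1.05,1.15,1.25,1.35,1.45,1.55,1.62,1.68,1.72,1.75,1.78]:
    r=66;t=H-24*yc+xc*(-r*np.cos(th)-2*np.sin(th))+z*(r*np.sin(th)-2*np.cos(th))
    print(th,((t-c)@R/10).round(2))
E
python3 arc.py
```

```text
corner local to hinge [-50.1 -23.6  30.4] [ 0.7   0.59 -0.12] [-51.   47.4 133.9 132.8  70.9 -91.1] 11.875
theta of corner 0.545721633069916 58.61877013693614
0.6 [ 0.3   0.04 -0.69]
0.68 [ 0.81  0.04 -0.56]
0.75 [ 1.25  0.04 -0.4 ]
0.85 [ 1.85  0.04 -0.14]
0.95 [2.42 0.05 0.19]
1.05 [2.96 0.05 0.58]
1.15 [3.45 0.05 1.01]
1.25 [3.9  0.05 1.5 ]
1.35 [4.3  0.05 2.02]
1.45 [4.65 0.05 2.59]
1.55 [4.93 0.05 3.18]
1.62 [5.1  0.05 3.61]
1.68 [5.22 0.05 3.99]
1.72 [5.28 0.05 4.25]
1.75 [5.32 0.05 4.44]
1.78 [5.36 0.05 4.63]
```

{"method": "servo_tool", "body": {"increments": [{"hand": 0, "dx": 0.3, "dy": 0, "dz": -0.65, "ax": 0, "ay": 0, "az": 0}, {"hand": 0, "dx": 0.6, "dy": 0, "dz": -0.6, "ax": 0, "ay": 0, "az": 0}, {"hand": 0, "dx": 0.9, "dy": 0, "dz": -0.5, "ax": 0, "ay": 0, "az": 0}, {"hand": 0, "dx": 1.25, "dy": 0, "dz": -0.4, "ax": 0, "ay": 0, "az": 0}, {"hand": 0, "dx": 1.55, "dy": 0, "dz": -0.27, "ax": 0, "ay": 0, "az": 0}, {"hand": 0, "dx": 1.85, "dy": 0, "dz": -0.14, "ax": 0, "ay": 0, "az": 0}, {"hand": 0, "dx": 2.15, "dy": 0, "dz": 0.03, "ax": 0, "ay": 0, "az": 0}, {"hand": 0, "dx": 2.42, "dy": 0, "dz": 0.19, "ax": 0, "ay": 0, "az": 0}, {"hand": 0, "dx": 2.7, "dy": 0, "dz": 0.38, "ax": 0, "ay": 0, "az": 0}, {"hand": 0, "dx": 2.96, "dy": 0, "dz": 0.58, "ax": 0, "ay": 0, "az": 0}]}}

```text
time_s: 13.12
position: [499.3, -263.8, 137.9]
orientation: [[0.341, -0.062, 0.938], [-0.021, -0.998, -0.058], [0.94, 0.0, -0.342]]
ft_force: [-1.5, -1.3, -1.0]
width: 0.012
grasp_force: 0.8
```

```bash
python3 arc.py; python3 look.py w6;python3 -c "
from h import *
im,d=save('side','side6')
a=cv2.resize(cv2.imread('pics/side6.png')[130:230,270:430],None,fx=4,fy=4)
b=cv2.resize(cv2.imread('pics/w6.png'),None,fx=.7,fy=.7)
o=np.zeros((600,640,3),np.uint8);o[:400]=a;o[400:,:358]=b[:200];cv2.imwrite('pics/c6.png',o)"
```

```text
corner local to hinge [-35.2 -23.9  56.2] [-1.5  -1.26 -1.01] [-49.1  42.9 133.4 133.4  67.4 -87.1] 13.125
theta of corner 1.0121496470404914 66.32297305878636
0.6 [-2.64  0.01 -1.22]
0.68 [-2.13  0.01 -1.08]
0.75 [-1.69  0.01 -0.93]
0.85 [-1.09  0.01 -0.66]
0.95 [-0.52  0.01 -0.33]
1.05 [0.02 0.01 0.05]
1.15 [0.52 0.01 0.49]
1.25 [0.97 0.01 0.97]
1.35 [1.37 0.01 1.5 ]
1.45 [1.71 0.01 2.06]
1.55 [2.   0.01 2.65]
1.62 [2.16 0.01 3.09]
1.68 [2.28 0.01 3.46]
1.72 [2.35 0.01 3.72]
1.75 [2.39 0.01 3.91]
1.78 [2.43 0.01 4.11]
[ 499.3 -263.8  137.9] [[0.341, -0.062, 0.938], [-0.021, -0.998, -0.058], [0.94, 0.0, -0.342]] [-1.50222595 -1.26286506 -1.01168459] [-49.1  42.9 133.4 133.4  67.4 -87.1] 0.01171874758398285 13.125
fuse_door_press [(array([ 524.3, -231. ,  145.7]), 0.81)]
fuse_door_edge [(array([ 522.9, -235.7,  147.4]), 0.57)]
```

View pics/c6.png

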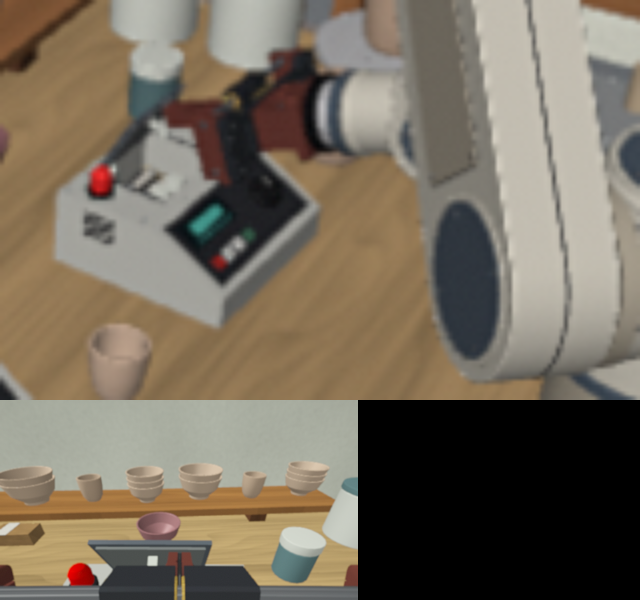

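The door is rising on the fingertip, with its underside visible in the wrist strip and the tongue left of the finger at (152,562). The force is about 2 N. I'll continue along the arc and slow down toward the stop.

{"method": "servo_tool", "body": {"increments": [{"hand": 0, "dx": 0.28, "dy": 0, "dz": 0.27, "ax": 0, "ay": 0, "az": 0}, {"hand": 0, "dx": 0.52, "dy": 0, "dz": 0.49, "ax": 0, "ay": 0, "az": 0}, {"hand": 0, "dx": 0.75, "dy": 0, "dz": 0.73, "ax": 0, "ay": 0, "az": 0}, {"hand": 0, "dx": 0.97, "dy": 0, "dz": 0.97, "ax": 0, "ay": 0, "az": 0}, {"hand": 0, "dx": 1.17, "dy": 0, "dz": 1.23, "ax": 0, "ay": 0, "az": 0}, {"hand": 0, "dx": 1.37, "dy": 0, "dz": 1.5, "ax": 0, "ay": 0, "az": 0}, {"hand": 0, "dx": 1.55, "dy": 0, "dz": 1.78, "ax": 0, "ay": 0, "az": 0}, {"hand": 0, "dx": 1.71, "dy": 0, "dz": 2.06, "ax": 0, "ay": 0, "az": 0}, {"hand": 0, "dx": 1.86, "dy": 0, "dz": 2.35, "ax": 0, "ay": 0, "az": 0}, {"hand": 0, "dx": 2, "dy": 0, "dz": 2.65, "ax": 0, "ay": 0, "az": 0}]}}

```text
time_s: 14.58
position: [531.0, -265.7, 147.5]
orientation: [[0.341, -0.062, 0.938], [-0.021, -0.998, -0.058], [0.94, -0.0, -0.342]]
ft_force: [-1.3, 0.3, -0.5]
width: 0.006
grasp_force: 0.7
```

{"method": "servo_tool", "body": {"increments": [{"hand": 0, "dx": 0.1, "dy": 0, "dz": 0.2, "ax": 0, "ay": 0, "az": 0}, {"hand": 0, "dx": 0.16, "dy": 0, "dz": 0.4, "ax": 0, "ay": 0, "az": 0}, {"hand": 0, "dx": 0.22, "dy": 0, "dz": 0.6, "ax": 0, "ay": 0, "az": 0}, {"hand": 0, "dx": 0.28, "dy": 0, "dz": 0.8, "ax": 0, "ay": 0, "az": 0}, {"hand": 0, "dx": 0.32, "dy": 0, "dz": 0.95, "ax": 0, "ay": 0, "az": 0}, {"hand": 0, "dx": 0.35, "dy": 0, "dz": 1.05, "ax": 0, "ay": 0, "az": 0}, {"hand": 0, "dx": 0.35, "dy": 0, "dz": 1.05, "ax": 0, "ay": 0, "az": 0}]}}

```text
time_s: 15.45
position: [541.9, -266.5, 147.3]
orientation: [[0.341, -0.062, 0.938], [-0.021, -0.998, -0.058], [0.94, 0.0, -0.342]]
ft_force: [-0.5, -0.7, 0.2]
width: 0.006
grasp_force: 0.2
```

```bash
python3 arc.py
```

```text
corner local to hinge [  7.6 -23.9  65.6] [-0.51 -0.66  0.2 ] [-44.4  41.1 129.9 136.6  63.4 -83.5] 15.45
theta of corner 1.6853714994197184 66.06478402550938
0.6 [-4.98  0.01 -4.91]
0.68 [-4.47  0.01 -4.77]
0.75 [-4.03  0.01 -4.62]
0.85 [-3.43  0.01 -4.35]
0.95 [-2.86  0.01 -4.02]
1.05 [-2.32  0.01 -3.64]
1.15 [-1.83  0.01 -3.2 ]
1.25 [-1.38  0.01 -2.72]
1.35 [-0.98  0.01 -2.19]
1.45 [-0.63  0.01 -1.63]
1.55 [-0.34  0.01 -1.04]
1.62 [-0.18  0.01 -0.61]
1.68 [-0.06  0.01 -0.23]
1.72 [0.   0.01 0.03]
1.75 [0.05 0.01 0.22]
1.78 [0.08 0.01 0.42]
```

Now small steps to the stop, watching the force.

{"method": "servo_tool", "body": {"increments": [{"hand": 0, "dx": 0.02, "dy": 0, "dz": 0.08, "ax": 0, "ay": 0, "az": 0}, {"hand": 0, "dx": 0.04, "dy": 0, "dz": 0.16, "ax": 0, "ay": 0, "az": 0}, {"hand": 0, "dx": 0.05, "dy": 0, "dz": 0.24, "ax": 0, "ay": 0, "az": 0}, {"hand": 0, "dx": 0.05, "dy": 0, "dz": 0.24, "ax": 0, "ay": 0, "az": 0}]}}

```text
time_s: 15.95
position: [543.3, -266.5, 146.9]
orientation: [[0.342, -0.063, 0.938], [-0.023, -0.998, -0.059], [0.94, -0.001, -0.342]]
ft_force: [-11.3, -0.5, 5.1]
width: 0.006
grasp_force: 5.8
```

{"method": "servo_tool", "body": {"increments": [{"hand": 0, "dx": 0.02, "dy": 0, "dz": 0.07, "ax": 0, "ay": 0, "az": 0}, {"hand": 0, "dx": 0.04, "dy": 0, "dz": 0.14, "ax": 0, "ay": 0, "az": 0}, {"hand": 0, "dx": 0.05, "dy": 0, "dz": 0.2, "ax": 0, "ay": 0, "az": 0}, {"hand": 0, "dx": 0.05, "dy": 0, "dz": 0.2, "ax": 0, "ay": 0, "az": 0}]}}

```text
time_s: 16.45
position: [543.9, -266.4, 146.8]
orientation: [[0.342, -0.065, 0.937], [-0.025, -0.998, -0.06], [0.939, -0.003, -0.343]]
ft_force: [-25.6, -1.2, 10.9]
width: 0.005
grasp_force: 13.8
```

It has reached the stop, so I'll back off immediately.

{"method": "servo_tool", "body": {"increments": [{"hand": 0, "dx": 0, "dy": 0, "dz": -0.5, "ax": 0, "ay": 0, "az": 0}, {"hand": 0, "dx": 0, "dy": 0, "dz": -1.5, "ax": 0, "ay": 0, "az": 0}, {"hand": 0, "dx": 0.4, "dy": 0, "dz": -3, "ax": 0, "ay": 0, "az": 0}, {"hand": 0, "dx": 1.5, "dy": 0, "dz": -5, "ax": 0, "ay": 0, "az": 0}, {"hand": 0, "dx": 3, "dy": 0, "dz": -7, "ax": 0, "ay": 0, "az": 0}, {"hand": 0, "dx": 5, "dy": 0, "dz": -8.5, "ax": 0, "ay": 0, "az": 0}, {"hand": 0, "dx": 6, "dy": 0, "dz": -9, "ax": 0, "ay": 0, "az": 0}, {"hand": 0, "dx": 6, "dy": 0, "dz": -9, "ax": 0, "ay": 0, "az": 0}]}}

```text
time_s: 17.45
position: [482.4, -263.0, 234.8]
orientation: [[0.34, -0.062, 0.938], [-0.019, -0.998, -0.059], [0.94, 0.002, -0.341]]
ft_force: [-0.9, -0.2, -0.0]
width: 0.005
grasp_force: 0.0
```

```bash
python3 look.py w7;python3 -c "
from h import *
im,d=save('side','side7')
a=cv2.resize(cv2.imread('pics/side7.png')[130:230,270:430],None,fx=4,fy=4)
b=cv2.resize(cv2.imread('pics/w7.png'),None,fx=.7,fy=.7)
t,_=save('top','top7');t=cv2.imread('pics/top7.png')[190:280,170:390];t=cv2.resize(t,(282,115))
o=np.zeros((600,640,3),np.uint8);o[:400]=a;o[400:,:358]=b[:200];o[400:515,358:]=t;cv2.imwrite('pics/c7.png',o)
s=env.get_state();print(s['ft_force'])
for n in ['fuse_door_press','fuse_door_edge']: print(n,[(np.round(r['centre']),round(r['p'],2)) for c in ('top','side') for r in models.find_in(n,c)])"
```

```text
[ 482.4 -263.   234.8] [[0.34, -0.062, 0.938], [-0.019, -0.998, -0.059], [0.94, 0.002, -0.341]] [-0.90243221 -0.21604978 -0.04113028] [-51.3  26.2 135.8 125.5  58.7 -74.5] 0.004695427428137206 17.45
fuse_door_press [(array([ 574.4, -220.9,  165.2]), 0.68), (array([ 556.2, -162.3,   89.3]), 0.66)]
fuse_door_edge [(array([ 573.5, -226.1,  164. ]), 0.77)]
[ 0.19350035 -0.20629174 -0.81687596]
fuse_door_press [(array([ 567., -245.,  141.]), 0.59), (array([ 562., -240.,  132.]), 0.66)]
fuse_door_edge [(array([ 563., -240.,  139.]), 0.76), (array([ 562., -235.,  130.]), 0.82)]
```

View pics/c7.png

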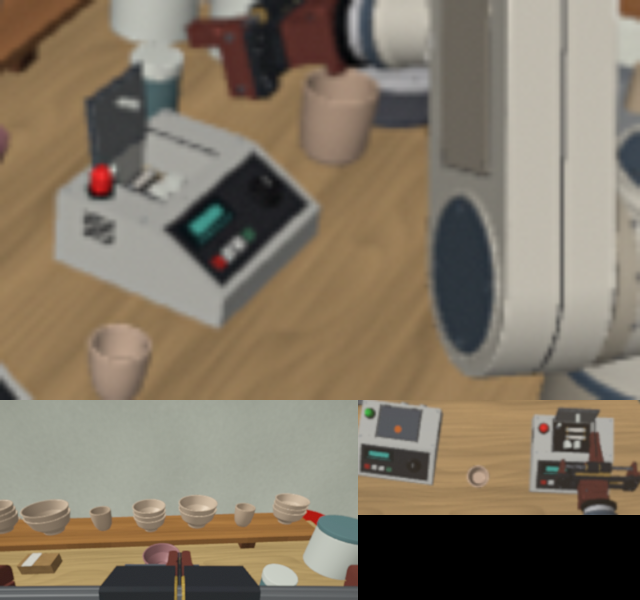

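The door leans back past upright. Its edge measures (574, 164 high) against the expected stop position of (574, 162). The hand is clear, and the cup and green controller haven't moved.

```bash
python3 -c "
from h import *
print(order.finish_job())"
```

```text
the job is handed in; nothing more can be done
None
```

The red-lamp controller's fuse door was pressed once, sprang ajar and stayed there while I watched, then was pushed back to its stop, where it stays; the push peaked at about 28 N against the stop before I backed off, and the job is handed in at about 18 s with the hand clear and the green controller and cup undisturbed.

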